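# Vent and seat the bayonet filter cell

## Robot

A 6-joint arm with a two-finger parallel gripper is mounted at the origin on the work surface. World frame = base frame: x ahead of the robot, y to its left, z up, the work surface at z = 0. Lengths are in m, angles in degrees, forces in N, time in s.
With the tool pointing down it reaches from about 0.375 to 0.9 m from the base axis. Payload 3.1 kg.
Tool frame: the origin (TCP) lies between the finger pads; the fingertips stand 22 mm ahead of it and the grasp point (between the pads) lies 3 mm ahead of it (bot.tip_extent is the distance from the TCP to the fingertips, in m); y points along the fingers, z is the direction in which the jaws open and shut, and the axes are right-handed (so a half turn about y gives the same grasp; the last joint's range is limited). The gripper opens to 87 mm and grips with 3 to 60 N. Pads are 19 mm wide; open, the fingers measure 117 mm over their backs; the gripper's body (75 mm by 190 mm) begins 51 mm behind the grasp point.
Start: joints at [-85.17, 30.224, 82.088, -0, 67.689, -10.227], TCP at [0.162, -0.604, 0.245] pointing down, gripper open.
Joint ranges: [-176.69, 176.69], [-43.24, 126.21], [12.49, 139.97], [-82, 262], [0, 151.66], [-163.58, 163.58]. Speed limits (degrees/s): [159.86, 159.86, 180, 180, 180, 180].

## Interface

Orientations are given as a 3x3 rotation matrix whose columns are the frame's x, y, z axes.
In Python, from rig import bot, eyes, models gives the robot as it stands. The module is installed in compiled form; this text tells all that it offers.
- The arm moves only by the tool arm_command, never from a script. Its arguments are lists of equal length, an entry for each row: "translation": the shift along the tool's x, y, z each as a share of 0.08 m, from -1 to 1, a list of three; "rotation": the turn, a rotation vector about the tool's x, y, z each as a share of 60 degrees, from -1 to 1, a list of three; "grip": the closure, from -1 (fully open) to 1 (shut), so that 0 is half open. In form: {"translation": [[x, y, z], ...], "rotation": [[rx, ry, rz], ...], "grip": [grip, ...]}. A call has 1 to 5 rows; each row is the pose to reach, as a shift and turn from the pose commanded when the call began, along the tool's axes at that moment; what a row does not reach only later rows make up. A row lasts 1/10 s, in which the tool goes at most 50 mm and 8.59 degrees, less where a joint would pass 70% of its speed; a pose out of reach is approached as far as the arm can. A call with a number of a shift or a turn outside -1 to 1 is refused whole. A call with a gripper value outside its range is refused whole. The fingers move at their own pace and stop on an object; the grip force is fixed at half the most. Time passes only in rows, so rows that repeat a pose let the fingers close. It gives the time, the measured TCP pose, the force and the opening at its end, in the units of the state.
- bot.read_state(): the state, without advancing time (a new reading comes with each control period).
- eyes.capture(name): name is "scene" or "side" or "wrist"; returns a dict with "image" (420x560x3 uint8, blue, green, red), "mtx" (3x3 intrinsics, pixels), "rvec" (rotation vector, rad) and "tvec" (3), from world to camera coordinates, as OpenCV has them; the wrist camera has in their place "hand_eye" (4x4, takes a point from camera to tool coordinates, whose origin is the TCP and whose axes are the tool frame's). Camera axes: x right, y down, z forward; pixel columns grow to the right and rows downward; lengths in m; the calibration is good to about 2 mm. A picture is of the moment at which its call begins: read the wrist's pose just before it. There is no depth.
- bot.hand_in(): hands the job in, once; it reports no verdict.
Trained networks look in the newest picture that a camera, given by its name, has taken for a name from the list of things; names that differ only in an ending like _2 or _b are one class to them, and where a whole thing is asked for, a point or a joint stands for the part that bears it (a point fixed in the world has none). Each returns a list of dicts, best first, with "conf" (0 to 1); they miss things now and then, are a little off and sometimes report something else, mostly with a low value. They report only what shows in the picture. A call takes as long as a camera call.
- models.recognise(camera, thing): "extent" ([left, top, right, bottom] as shares, 0 to 1, of the picture: columns of its width, rows of its height, round what is visible of it).
- models.spot_point(camera, thing): "point" ([column, row] as shares, 0 to 1, of the picture: columns of its width, rows of its height: a listed point, or the origin of a listed thing).
The state is a dict: "time_s": time; "joint_positions": joint angles; "qvel": joint speeds; "tau": joint torques, N m; "position": TCP position; "tcp_rot": TCP orientation; "force": force on the tool from outside, world axes, zero at the start; "moment": the same for the moment, N m; "opening": opening from 0.0 (shut) to 1.0 (fully open).
Only numpy, scipy, OpenCV 4.12 (cv2) and the standard library are available. Lean on these libraries where they do the work, as an engineer would, in place of code of your own. Each camera call takes 0.05 s, during which the arm holds its last target. There are 200 camera calls.

## Task

On the dispensary's bench filter, first set the vent valve's lever half open, at 45 degrees between across the pipe (shut) and along it (open). Then turn the sprung knurled collar until its hidden keyways find the pins, push it down fully home and finish while still holding it there with the gripper; leave the valve half open and do not disturb the bottle, jar and carton standing near.

Things in the scene. Friction and masses are not known exactly. Their poses are not given: they have to be found in the camera images.
- filter: fixed bench filter unit on a grey base plate 110 x 270 x 12 mm; origin at the centre of the plate's underside, on the table, z up. In its frame: an upright steel column, 48 mm across, at y = -70 mm carries the knurled collar; a horizontal pipe, 18 mm thick, its centre 35 mm up, runs along +y from the column to a brass vent valve (32 mm thick) at y = +85 mm
- valve_pivot (a point): point on the valve lever's vertical turning axis, at the lever's mid height (79 mm above the table), fixed to the filter unit; axes as the filter unit's
- lever_grip (a point): point on the valve's steel lever at mid height, 45 mm from the turning axis. The lever is a flat bar 11 mm wide, 14 mm high (72 to 86 mm above the table), reaching 67 mm from the axis, its -x axis pointing to its tip; below it is free space down to the base plate, except over the pipe, whose fittings reach 51 mm up
- valve (a joint): lever angle in rad: 0 = shut, lever across the pipe, pointing to the filter unit's -x; pi/2 = open, lever along the pipe, pointing to the unit's +y (clockwise seen from above opens it). Half open is 0.785. It stays where it is left, friction about 0.12 N m
- collar: aluminium knurled collar (closed cap, 60 mm across, 35 mm high) on the column; origin at the centre of its underside, 85 mm above the table raised, 75 mm home; its attitude turns with it. Turns either way without end about its vertical axis (friction 0.03 N m), stays where left. The column under it is thinner, so fingers may reach below its edge
- collar_top (a point): centre of the collar's flat top, 120 mm above the table raised, 110 mm home. Inside, out of sight, three 13 mm keyways, evenly spaced at 26.5 mm radius, must meet three 6 mm pins on the column: a fit comes every 120 degrees of turning, within about 7 degrees either way; where it lies cannot be seen and differs each time
- press (a joint): how far the collar is pushed down, in m: 0 = raised by its spring, 0.010 = fully home against the stop. Out of line the pins stop it at about 0.002. The spring pushes up with about 3 N raised and 7 N home, and lifts the collar again if it is let go
- amber_bottle: bystander: brown bottle 48 mm across, 90 mm tall, origin at its underside; leave alone
- pill_jar: bystander: white jar 52 mm across, 70 mm tall, origin at its underside; leave alone
- carton: bystander: white carton 45 x 75 mm, 50 mm high, origin at its underside; leave alone

How it is judged:
By the outcome, as a careful person would: the job done as asked, in the order asked, and still so for the second after the job is handed in, while the arm keeps its last pose, push and grip.
It also fails if it takes over 72 s, if anything falls off the work surface, if the arm or the gripper's body presses on something with over 40 N, if the wrist force passes 120 N, or if a joint passes its speed limit or range.

## Working session

There is one attempt and no reset: what is moved stays moved. The work goes in short steps, Python scripts to look and compute and a tool call to move; the robot and the scene stay as the last step left them, time stands still between calls to the robot, and variables do not carry over. Pictures are saved under pics/ and viewed, about 8 in all and at most 12, crops included, and the job is handed in when it is done.

Besides the shell and the picture viewer there is one more tool, called after ">>>" as name(argument=value, ...) on one line, values as JSON. arm_command: Moves the arm, as the interface text tells. Shift numbers are shares of 0.08 m and turn numbers shares of 60 degrees, none past 1 either way. Its arguments: {"type":"object","properties":{"translation":{"type":"array"},"rotation":{"type":"array"},"grip":{"type":"array"}},"required":["translation","rotation","grip"]}

```bash
mkdir -p pics; cat > h.py <<'E'
import numpy as np, cv2
from rig import bot, eyes, models
def cam(name):
    s=bot.read_state(); c=eyes.capture(name)
    K=np.array(c["mtx"],float)
    if "rvec" in c:
        R=cv2.Rodrigues(np.array(c["rvec"],float))[0]; t=np.array(c["tvec"],float).ravel()
    else:
        T=np.eye(4);T[:3,:3]=s["tcp_rot"];T[:3,3]=s["position"]
        M=np.linalg.inv(T@np.array(c["hand_eye"])); R,t=M[:3,:3],M[:3,3]
    return c["image"],K,R,t
def proj(p,K,R,t):
    q=K@(R@np.array(p,float)+t); return q[:2]/q[2]
def atz(uv,z,K,R,t):
    d=R.T@np.linalg.inv(K)@np.array([uv[0],uv[1],1.]); o=-R.T@t
    return o+d*(z-o[2])/d[2]
ZS={"valve_pivot":.079,"lever_grip":.079,"collar_top":.12,"collar":.085,"filter":0,"amber_bottle":0,"pill_jar":0,"carton":0}
E
python3 - <<'E'
from h import *
s=bot.read_state(); print(s["position"],s["tcp_rot"],s["opening"],bot.tip_extent,s["time_s"])
ims=[]
for n in ["scene","side","wrist"]:
    im,K,R,t=cam(n); ims.append(im)
    if n=="scene": pass
    cv2.imwrite(f"pics/{n}0.png",im)
    for th,z in ZS.items():
        for r in models.spot_point(n,th)[:2]:
            uv=np.array(r["point"])*[560,420]
            print(n,th,round(r["conf"],2),uv.round(),atz(uv,z,K,R,t).round(4)[:2])
cv2.imwrite("pics/both0.png",cv2.resize(np.hstack(ims[:2]),(800,300)))
E
```

```text
[ 0.16234201 -0.60283438  0.24355911] [[-9.65661343e-01 -1.83245608e-04  2.59804036e-01]
 [-2.59803809e-01  2.18045797e-03 -9.65658960e-01]
 [-3.89539019e-04 -9.99997606e-01 -2.15319188e-03]] 1.0012888893545813 0.022 0.0
scene valve_pivot 0.69 [266. 237.] [0.5962 0.0047]
scene lever_grip 0.93 [276. 222.] [0.562  0.0218]
scene lever_grip 0.22 [141. 211.] [ 0.5553 -0.2335]
scene collar_top 0.76 [187. 191.] [ 0.5344 -0.1457]
scene collar 0.9 [192. 201.] [ 0.528  -0.1406]
scene filter 0.66 [224. 242.] [ 0.5574 -0.0805]
scene amber_bottle 0.71 [230. 192.] [ 0.4247 -0.0842]
scene pill_jar 0.76 [138. 206.] [ 0.479  -0.2712]
scene carton 0.7 [200. 285.] [ 0.6587 -0.1133]
side valve_pivot 0.89 [268. 222.] [ 0.5884 -0.0015]
side lever_grip 0.77 [279. 233.] [0.5512 0.0294]
side collar_top 0.87 [313. 182.] [ 0.5298 -0.1393]
side collar 0.59 [312. 192.] [ 0.5333 -0.1553]
side filter 0.91 [295. 237.] [ 0.5501 -0.0765]
side amber_bottle 0.72 [343. 247.] [ 0.4332 -0.0778]
side pill_jar 0.62 [343. 202.] [ 0.4788 -0.281 ]
side carton 0.73 [260. 220.] [ 0.6553 -0.1155]
```

View pics/both0.png

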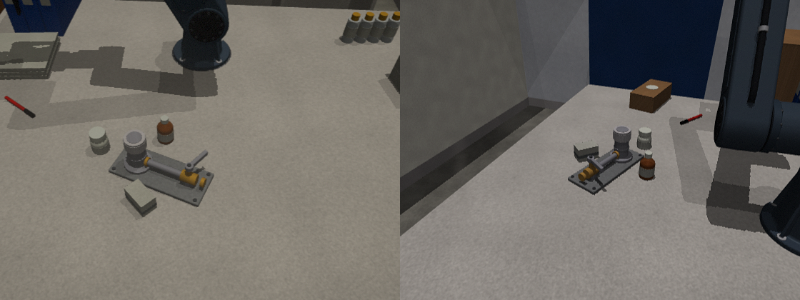

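The pictures show the filter with collar at about (131,148) and lever at (200,158) in the scene view; the networks agree with this. I'm moving the wrist camera over it.

>>> arm_command(translation=[[-0.5, 0, -0.4], [-1, 0, -0.8], [-1, 0, -0.8]], rotation=[[0, 0, 0], [0, 0, 0], [0, 0, 0]], grip=[-1, -1, -1])

```text
time_s: 1.65
position: [0.2255, -0.5149, 0.2441]
tcp_rot: [[-0.965, 0.0, 0.264], [-0.264, 0.007, -0.965], [-0.002, -1.0, -0.006]]
force: [0.1, -0.7, 0.1]
opening: 0.999
```

>>> arm_command(translation=[[-0.5, 0, -0.4], [-1, 0, -0.8], [-1, 0, -0.8]], rotation=[[0, 0, 0], [0, 0, 0], [0, 0, 0]], grip=[-1, -1, -1])

```text
time_s: 1.95
position: [0.2856, -0.4331, 0.2444]
tcp_rot: [[-0.964, -0.0, 0.264], [-0.264, 0.005, -0.964], [-0.001, -1.0, -0.005]]
force: [-0.5, 0.6, 0.0]
opening: 1.0
```

>>> arm_command(translation=[[-0.5, 0, -0.4], [-1, 0, -0.8], [-1, 0, -0.8]], rotation=[[0, 0, 0], [0, 0, 0], [0, 0, 0]], grip=[-1, -1, -1])

```text
time_s: 2.25
position: [0.3459, -0.3518, 0.2445]
tcp_rot: [[-0.964, -0.0, 0.265], [-0.265, 0.003, -0.964], [-0.001, -1.0, -0.003]]
force: [-0.7, -0.7, 0.5]
opening: 1.001
```

>>> arm_command(translation=[[-0.5, 0, -0.4], [-1, 0, -0.8], [-1, 0, -0.8]], rotation=[[0, 0, 0], [0, 0, 0], [0, 0, 0]], grip=[-1, -1, -1])

```text
time_s: 2.55
position: [0.4068, -0.2703, 0.2447]
tcp_rot: [[-0.964, 0.001, 0.265], [-0.265, 0.001, -0.964], [-0.001, -1.0, -0.001]]
force: [-0.2, -0.9, -0.1]
opening: 0.998
```

>>> arm_command(translation=[[-0.5, 0, -0.4], [-1, 0, -0.8], [-1, 0, -0.8]], rotation=[[0, 0.1, 0], [0, 0.2, 0], [0, 0.3, 0]], grip=[-1, -1, -1])

```text
time_s: 2.85
position: [0.468, -0.1885, 0.2448]
tcp_rot: [[-0.999, 0.002, -0.051], [0.051, -0.0, -0.999], [-0.002, -1.0, -0.0]]
force: [-0.1, 0.0, -0.4]
opening: 0.998
```

>>> arm_command(translation=[[-0.3, 0, -0.5], [-0.4, 0, -1], [-0.4, 0, -1]], rotation=[[0, 0, 0], [0, 0, 0], [0, 0, 0]], grip=[-1, -1, -1])

```text
time_s: 3.15
position: [0.5025, -0.1103, 0.2445]
tcp_rot: [[-0.999, 0.0, -0.047], [0.047, 0.001, -0.999], [-0.0, -1.0, -0.001]]
force: [-1.4, -0.6, 0.6]
opening: 1.002
```

>>> arm_command(translation=[[-0.3, 0, -0.5], [-0.4, 0, -0.9], [-0.4, 0, -0.9], [-0.4, 0, -0.9], [-0.4, 0, -0.9]], rotation=[[0, 0.13, 0], [0, 0.26, 0], [0, 0.4, 0], [0, 0.5, 0], [0, 0.5, 0]], grip=[-1, -1, -1, -1, -1])

```text
time_s: 3.65
position: [0.5378, -0.044, 0.2446]
tcp_rot: [[-0.839, 0.001, -0.544], [0.544, -0.001, -0.839], [-0.001, -1.0, 0.001]]
force: [-0.1, -0.6, -0.0]
opening: 0.999
```

```bash
cat > look.py <<'E'
from h import *
import sys
im,K,R,t=cam("wrist"); s=bot.read_state(); print(s["position"],s["joint_positions"],(-R.T@t).round(3))
for th in ["valve_pivot","lever_grip","collar_top","collar","filter","amber_bottle"]:
    for r in models.spot_point("wrist",th)[:2]:
        uv=np.array(r["point"])*[560,420]
        print(th,round(r["conf"],2),uv.round(),atz(uv,ZS[th],K,R,t).round(4)[:2])
cv2.imwrite(f"pics/{sys.argv[1]}.png",im)
E
python3 look.py w1
```

```text
[ 0.53763653 -0.04399354  0.24460767] [-1.65277966e+01  2.36258069e+01  9.44152490e+01 -5.23988462e-02
  6.19165173e+01  1.06379725e+02] [ 0.593 -0.08   0.385]
valve_pivot 0.79 [213. 176.] [0.5936 0.003 ]
lever_grip 0.87 [216. 222.] [0.5524 0.029 ]
collar_top 0.67 [382. 140.] [ 0.5398 -0.147 ]
collar 0.82 [371. 143.] [ 0.5359 -0.1464]
filter 0.67 [297. 150.] [ 0.5622 -0.0826]
filter 0.64 [379. 141.] [ 0.5163 -0.1744]
```

View pics/w1.png

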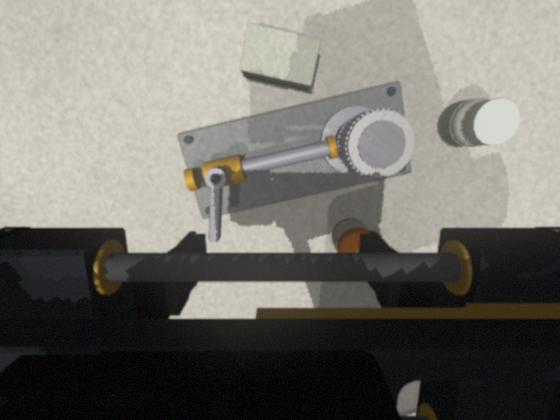

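Wrist view: lever runs from pivot (216,177) to tip (215,239), plate corners are at (179,133) and (399,82), and the collar is centred at about (380,143).

```bash
python3 - <<'E'
from h import *
im,K,R,t=cam("wrist")
W=lambda u,v,z:atz((u,v),z,K,R,t)[:2]
a,b=W(179,133,.012),W(399,82,.012); print(a,b,np.linalg.norm(b-a),"ydir",np.degrees(np.arctan2(*(a-b)[::-1])))
p,q=W(216,177,.086),W(214.5,240,.086); print(p,q,np.linalg.norm(q-p),np.degrees(np.arctan2(*(q-p)[::-1])))
print("collar",W(380,143,.12))
big=cv2.resize(im[70:250,160:430],None,fx=2.9,fy=2.9,interpolation=cv2.INTER_CUBIC)
cv2.imwrite("pics/w1c.png",big)
E
```

```text
[0.65614304 0.02654839] [ 0.56402562 -0.22039392] 0.26356427501187374 ydir 69.5428687917475
[0.58996122 0.00089233] [0.53712513 0.04119233] 0.0664510454720675 142.66592356846218
collar [ 0.53773313 -0.14310079]
```

View pics/w1c.png

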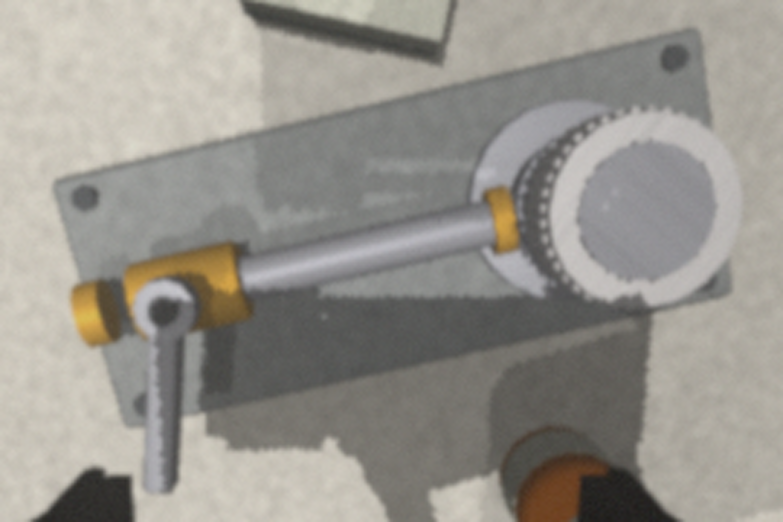

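>>> arm_command(translation=[[0.1, 0.4, -0.4], [0.32, 0.8, -0.87], [0.32, 0.8, -0.87], [0.32, 0.8, -0.87]], rotation=[[0, 0.03, 0], [0, 0.075, 0], [0, 0.075, 0], [0, 0.075, 0]], grip=[0, 0, 0, 0])

```text
time_s: 4.45
position: [0.5531, 0.0311, 0.1797]
tcp_rot: [[-0.796, -0.002, -0.605], [0.605, -0.0, -0.796], [0.002, -1.0, 0.001]]
force: [0.2, -0.6, 0.2]
opening: 0.726
```

>>> arm_command(translation=[[0, 0.35, 0], [0, 0.5, 0], [0, 0.5, 0]], rotation=[[0, 0, 0], [0, 0, 0], [0, 0, 0]], grip=[0, 0, 0])

```text
time_s: 4.75
position: [0.5527, 0.0294, 0.1397]
tcp_rot: [[-0.793, -0.003, -0.609], [0.609, 0.0, -0.793], [0.002, -1.0, 0.002]]
force: [0.3, -0.2, 0.9]
opening: 0.519
```

```bash
python3 look.py w2; python3 - <<'E'
from h import *
im,K,R,t=cam("side"); 
cv2.imwrite("pics/s2.png",np.hstack([cv2.resize(cv2.imread("pics/w2.png"),(400,300)),cv2.resize(im[140:290,180:380],(400,300))]))
E
```

```text
[0.5535139  0.02944726 0.14063753] [-8.50213883e+00  3.31443659e+01  9.76846531e+01 -1.10399035e-02
  4.92110516e+01  1.18996068e+02] [ 0.606 -0.011  0.28 ]
valve_pivot 0.86 [280. 159.] [0.5908 0.0014]
lever_grip 0.73 [281. 228.] [0.5529 0.03  ]
collar 0.61 [528.  78.] [ 0.5386 -0.1465]
filter 0.77 [372. 119.] [ 0.5636 -0.0796]
amber_bottle 0.63 [447. 233.] [ 0.4291 -0.0793]
```

View pics/s2.png

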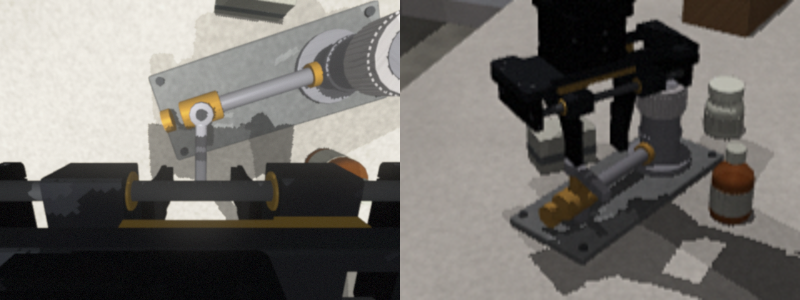

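Both views show the lever between the fingers (lever at about (200,160) in the left half). Descending and closing.

>>> arm_command(translation=[[0, 0.3, 0], [0, 0.6, 0], [0, 0.73, 0], [0, 0.73, 0]], rotation=[[0, 0, 0], [0, 0, 0], [0, 0, 0], [0, 0, 0]], grip=[0, 0, 0, 0])

```text
time_s: 5.55
position: [0.5526, 0.0304, 0.081]
tcp_rot: [[-0.794, -0.003, -0.608], [0.608, 0.0, -0.794], [0.003, -1.0, 0.002]]
force: [-0.3, 0.6, -0.1]
opening: 0.501
```

>>> arm_command(translation=[[0, 0, 0], [0, 0, 0], [0, 0, 0], [0, 0, 0], [0, 0, 0]], rotation=[[0, 0, 0], [0, 0, 0], [0, 0, 0], [0, 0, 0], [0, 0, 0]], grip=[1, 1, 1, 1, 1])

```text
time_s: 6.05
position: [0.5538, 0.0302, 0.0826]
tcp_rot: [[-0.794, 0.001, -0.608], [0.608, -0.0, -0.794], [-0.001, -1.0, -0.0]]
force: [-2.4, -2.0, 0.5]
opening: 0.132
```

>>> arm_command(translation=[[0, 0, 0], [0, 0, 0]], rotation=[[0, 0, 0], [0, 0, 0]], grip=[1, 1])

```text
time_s: 6.25
position: [0.5537, 0.0301, 0.0825]
tcp_rot: [[-0.794, 0.0, -0.608], [0.608, -0.0, -0.794], [-0.0, -1.0, -0.0]]
force: [-0.9, -1.0, 3.4]
opening: 0.121
```

>>> arm_command(translation=[[-0.004, 0, -0.071], [-0.017, 0, -0.141], [-0.039, 0, -0.209], [-0.066, 0, -0.27], [-0.066, 0, -0.27]], rotation=[[0, 0.117, 0], [0, 0.233, 0], [0, 0.35, 0], [0, 0.458, 0], [0, 0.458, 0]], grip=[1, 1, 1, 1, 1])

```text
time_s: 6.75
position: [0.5713, 0.0439, 0.0825]
tcp_rot: [[-0.424, 0.0, -0.906], [0.906, -0.001, -0.424], [-0.001, -1.0, -0.0]]
force: [-1.0, -3.4, 5.0]
opening: 0.12
```

>>> arm_command(translation=[[0, 0, 0], [0, 0, 0], [0, 0, 0], [0, 0, 0], [0, 0, 0]], rotation=[[0, 0, 0], [0, 0, 0], [0, 0, 0], [0, 0, 0], [0, 0, 0]], grip=[0.4, 0.4, 0.4, 0.4, 0.4])

```text
time_s: 7.25
position: [0.5708, 0.0443, 0.082]
tcp_rot: [[-0.424, -0.0, -0.906], [0.906, 0.0, -0.424], [0.0, -1.0, 0.0]]
force: [0.6, 0.2, 0.0]
opening: 0.296
```

>>> arm_command(translation=[[0, -0.4, 0], [0, -0.8, 0], [0, -1, 0], [0, -1, 0]], rotation=[[0, 0, 0], [0, 0, 0], [0, 0, 0], [0, 0, 0]], grip=[0.4, 0.4, 0.4, 0.4])

```text
time_s: 7.65
position: [0.5727, 0.0441, 0.1647]
tcp_rot: [[-0.424, 0.006, -0.906], [0.906, -0.001, -0.424], [-0.003, -1.0, -0.005]]
force: [1.3, -0.3, -0.8]
opening: 0.299
```

```bash
python3 look.py w3
```

```text
[0.57154573 0.04417955 0.16306182] [-6.74604129e+00  3.23276258e+01  9.41323505e+01  3.13644452e-03
  5.33920752e+01  1.48160660e+02] [ 0.6   -0.016  0.305]
valve_pivot 0.6 [285. 159.] [0.5905 0.0017]
lever_grip 0.69 [285. 218.] [0.5711 0.0428]
collar 0.41 [467. 144.] [ 0.4783 -0.0627]
filter 0.66 [350.  86.] [ 0.5609 -0.0793]
amber_bottle 0.84 [464. 146.] [ 0.4329 -0.0778]
```

View pics/w3.png

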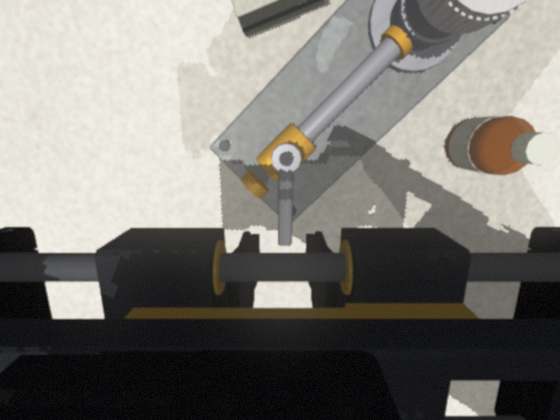

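Lever now points from (286,157) to (286,244); plate edge from (210,147) up to (345,0). Checking the angle from fitted lines.

```bash
cat > fit.py <<'E'
from h import *
im,K,R,t=cam("wrist"); g=cv2.GaussianBlur(cv2.cvtColor(im,cv2.COLOR_BGR2GRAY),(3,3),0)
l=cv2.createLineSegmentDetector().detect(g)[0][:,0]
for x1,y1,x2,y2 in l:
    n=np.hypot(x2-x1,y2-y1)
    if n<28 or y1>250 or y2>250: continue
    z=.086 if abs(x1-x2)<6 else .012
    a,b=atz((x1,y1),z,K,R,t)[:2],atz((x2,y2),z,K,R,t)[:2]
    print(np.round([x1,y1,x2,y2]).astype(int),z,round(np.degrees(np.arctan2(*(b-a)[::-1]))%180,1))
E
python3 fit.py
```

```text
[  0 227  29 226] 0.012 27.5
[131 227 222 227] 0.012 24.9
[342 228 436 227] 0.012 25.4
[463 114 523 114] 0.012 25.7
[231  11 260   0] 0.012 44.0
[503 174 451 165] 0.012 15.6
[326  -1 243  32] 0.012 45.2
[411 225 428 203] 0.012 82.2
[442 185 486 215] 0.012 173.5
[409 166 440 185] 0.012 176.5
[374 142 398 159] 0.012 169.6
[405 192 403 221] 0.086 116.7
[219 224 216 158] 0.086 114.7
[204 143 336   1] 0.012 69.8
[488  33 407 109] 0.012 70.0
[407 109 375 140] 0.012 69.8
[459  35 435  54] 0.012 63.7
[341 123 372 138] 0.012 179.9
[364  29 366   0] 0.086 114.4
[387  34 299 127] 0.012 71.4
[242 185 220 162] 0.012 156.7
[304 135 397  47] 0.012 68.2
[488  20 461  30] 0.012 44.0
[251 155 287 118] 0.012 69.5
[377  72 310 139] 0.012 70.0
[273 213 249 192] 0.012 163.0
[355 159 301 209] 0.012 69.7
[295 121 368  47] 0.012 69.8
[400 219 372 183] 0.012 155.0
[241  21 291   1] 0.012 45.2
[528 185 544 208] 0.012 156.6
```

The unit's y axis is at 69.8° and the lever at about 115°, so it stands at 44.7–45° of opening. Next, the collar.

>>> arm_command(translation=[[-0.4, -0.1, 0.3], [-0.8, -0.15, 0.6], [-0.98, -0.15, 0.69]], rotation=[[0, 0, 0], [0, 0, 0], [0, 0, 0]], grip=[-1, -1, -1])

```text
time_s: 8.35
position: [0.5537, -0.0526, 0.1741]
tcp_rot: [[-0.422, -0.0, -0.907], [0.907, -0.001, -0.422], [-0.0, -1.0, 0.001]]
force: [0.4, 0.1, -0.3]
opening: 0.489
```

>>> arm_command(translation=[[-0.4, 0, 0.3], [-0.8, 0, 0.6], [-0.98, 0, 0.69], [-0.98, 0, 0.69], [-0.98, 0, 0.69]], rotation=[[0, 0, 0], [0, 0, 0], [0, 0, 0], [0, 0, 0], [0, 0, 0]], grip=[-1, -1, -1, -1, -1])

```text
time_s: 8.85
position: [0.5374, -0.1437, 0.1738]
tcp_rot: [[-0.423, -0.001, -0.906], [0.906, 0.001, -0.423], [0.002, -1.0, 0.0]]
force: [0.6, 0.8, -0.5]
opening: 0.936
```

```bash
python3 look.py w4;python3 - <<'E'
from h import *
for n in ["scene","side"]:
    im,K,R,t=cam(n)
    for r in models.spot_point(n,"collar_top")[:2]:
        uv=np.array(r["point"])*[560,420]; print(n,r["conf"],uv,atz(uv,.12,K,R,t))
E
```

```text
[ 0.53733427 -0.14312727  0.17382445] [-2.64524101e+01  3.03883623e+01  9.59773486e+01  5.40072128e-02
  5.37095188e+01  1.28395397e+02] [ 0.565 -0.204  0.314]
collar_top 0.85 [283. 226.] [ 0.5382 -0.1476]
collar 0.66 [285. 214.] [ 0.5361 -0.1463]
filter 0.83 [238. 235.] [ 0.5614 -0.0825]
amber_bottle 0.94 [342. 281.] [ 0.4328 -0.0809]
scene 0.62 [186.2  193.41] [ 0.53981741 -0.14542795  0.12      ]
side 0.84 [314.776 181.986] [ 0.52511409 -0.1406464   0.12      ]
```

View pics/w4.png

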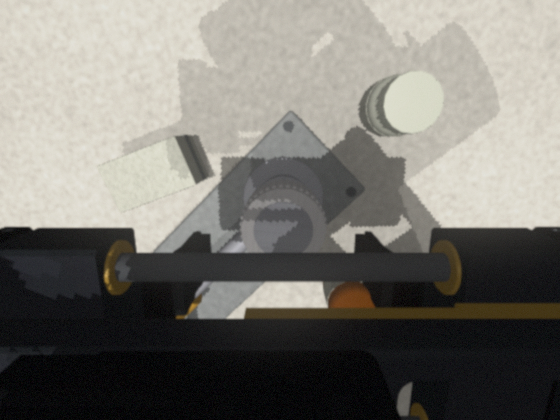

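The collar sits centred between the fingers at (283,229). Descending and gripping it.

>>> arm_command(translation=[[-0.03, 0.3, 0.01], [-0.03, 0.6, 0.01], [-0.03, 0.83, 0.01], [-0.03, 0.83, 0.01]], rotation=[[0, 0, 0], [0, 0, 0], [0, 0, 0], [0, 0, 0]], grip=[-1, -1, -1, -1])

```text
time_s: 9.8
position: [0.536, -0.1464, 0.1055]
tcp_rot: [[-0.424, -0.005, -0.906], [0.906, 0.003, -0.424], [0.004, -1.0, 0.003]]
force: [-1.0, 0.2, 0.7]
opening: 1.003
```

>>> arm_command(translation=[[0, 0, 0], [0, 0, 0], [0, 0, 0], [0, 0, 0], [0, 0, 0]], rotation=[[0, 0, 0], [0, 0, 0], [0, 0, 0], [0, 0, 0], [0, 0, 0]], grip=[1, 1, 1, 1, 1])

```text
time_s: 10.3
position: [0.5385, -0.1472, 0.1085]
tcp_rot: [[-0.424, 0.002, -0.906], [0.906, -0.001, -0.424], [-0.001, -1.0, -0.002]]
force: [2.0, 1.3, 0.6]
opening: 0.683
```

>>> arm_command(translation=[[0, 0.02, 0], [0, 0.04, 0], [0, 0.06, 0], [0, 0.06, 0]], rotation=[[0, 0, 0], [0, 0, 0], [0, 0, 0], [0, 0, 0]], grip=[1, 1, 1, 1])

```text
time_s: 10.7
position: [0.5385, -0.1472, 0.1061]
tcp_rot: [[-0.424, 0.002, -0.906], [0.906, -0.001, -0.424], [-0.002, -1.0, -0.002]]
force: [-1.9, 3.0, 21.3]
opening: 0.688
```

Pins block it at about 2 mm (21 N). Turning counter-clockwise under this press.

>>> arm_command(translation=[[0, 0, 0], [0, 0, 0], [0, 0, 0]], rotation=[[0, -0.1, 0], [0, -0.2, 0], [0, -0.2, 0]], grip=[1, 1, 1])

```text
time_s: 11.0
position: [0.539, -0.147, 0.1061]
tcp_rot: [[-0.605, 0.004, -0.796], [0.796, -0.001, -0.605], [-0.003, -1.0, -0.002]]
force: [-0.3, 3.8, 20.9]
opening: 0.684
```

>>> arm_command(translation=[[0, 0, 0], [0, 0, 0], [0, 0, 0]], rotation=[[0, -0.1, 0], [0, -0.2, 0], [0, -0.2, 0]], grip=[1, 1, 1])

```text
time_s: 11.3
position: [0.5395, -0.1466, 0.1062]
tcp_rot: [[-0.757, 0.005, -0.654], [0.654, -0.0, -0.757], [-0.004, -1.0, -0.003]]
force: [-0.6, 5.6, 20.1]
opening: 0.686
```

>>> arm_command(translation=[[0, 0, 0], [0, 0, 0], [0, 0, 0]], rotation=[[0, -0.1, 0], [0, -0.2, 0], [0, -0.2, 0]], grip=[1, 1, 1])

```text
time_s: 11.6
position: [0.5398, -0.1462, 0.1062]
tcp_rot: [[-0.876, 0.005, -0.482], [0.482, 0.0, -0.876], [-0.005, -1.0, -0.003]]
force: [1.7, 7.7, 20.0]
opening: 0.685
```

>>> arm_command(translation=[[0, 0, 0], [0, 0, 0], [0, 0, 0]], rotation=[[0, -0.1, 0], [0, -0.2, 0], [0, -0.2, 0]], grip=[1, 1, 1])

```text
time_s: 11.9
position: [0.54, -0.1457, 0.1062]
tcp_rot: [[-0.957, 0.006, -0.29], [0.29, 0.001, -0.957], [-0.005, -1.0, -0.003]]
force: [1.9, 8.8, 19.8]
opening: 0.684
```

>>> arm_command(translation=[[-0.01, 0, -0.03], [-0.01, 0, -0.03], [-0.01, 0, -0.03]], rotation=[[0, -0.1, 0], [0, -0.2, 0], [0, -0.2, 0]], grip=[1, 1, 1])

```text
time_s: 12.2
position: [0.5402, -0.1449, 0.1061]
tcp_rot: [[-0.997, 0.003, -0.083], [0.083, -0.001, -0.997], [-0.003, -1.0, 0.001]]
force: [-2.3, 4.0, 20.7]
opening: 0.687
```

>>> arm_command(translation=[[0, 0, 0], [0, 0, 0], [0, 0, 0]], rotation=[[0, -0.1, 0], [0, -0.2, 0], [0, -0.2, 0]], grip=[1, 1, 1])

```text
time_s: 12.5
position: [0.5401, -0.1444, 0.1039]
tcp_rot: [[-0.992, 0.002, 0.123], [-0.123, 0.001, -0.992], [-0.003, -1.0, -0.0]]
force: [2.1, 4.0, 7.1]
opening: 0.682
```

The collar dropped (z 0.104, force down to 7 N). Pushing home with a little more turn.

>>> arm_command(translation=[[0, 0.02, -0.01], [0, 0.04, -0.01], [0, 0.06, -0.01], [0, 0.06, -0.01]], rotation=[[0, -0.04, 0], [0, -0.04, 0], [0, -0.04, 0], [0, -0.04, 0]], grip=[1, 1, 1, 1])

```text
time_s: 12.9
position: [0.5401, -0.1442, 0.0986]
tcp_rot: [[-0.987, 0.002, 0.163], [-0.163, -0.0, -0.987], [-0.002, -1.0, 0.0]]
force: [2.5, 3.8, 6.4]
opening: 0.683
```

>>> arm_command(translation=[[0, 0.02, 0], [0, 0.03, 0], [0, 0.03, 0]], rotation=[[0, 0, 0], [0, 0, 0], [0, 0, 0]], grip=[1, 1, 1])

```text
time_s: 13.2
position: [0.5401, -0.1442, 0.0984]
tcp_rot: [[-0.987, 0.003, 0.163], [-0.163, -0.0, -0.987], [-0.003, -1.0, 0.001]]
force: [-0.5, 5.2, 20.6]
opening: 0.682
```

Stop reached: 10 mm of travel and the force rose to 20.6 N. Final check of the scene.

```bash
python3 - <<'E'
from h import *
ims=[]
for n in ["scene","side"]:
    im,K,R,t=cam(n); ims.append(cv2.resize(im[130:310,100:340] if n=="scene" else im[140:290,200:400],(400,300)))
    for th in ["valve_pivot","lever_grip","amber_bottle","pill_jar","carton"]:
        for r in models.spot_point(n,th)[:1]:
            uv=np.array(r["point"])*[560,420]; print(n,th,round(r["conf"],2),atz(uv,ZS[th],K,R,t).round(4)[:2])
cv2.imwrite("pics/end.png",np.hstack(ims)); s=bot.read_state(); print(s["position"],s["force"],s["opening"],s["time_s"])
E
```

```text
scene valve_pivot 0.81 [0.5865 0.0021]
scene lever_grip 0.84 [0.5835 0.0382]
scene amber_bottle 0.62 [ 0.429  -0.0817]
scene pill_jar 0.93 [ 0.4842 -0.2664]
scene carton 0.65 [ 0.6517 -0.1157]
side valve_pivot 0.87 [ 0.5886 -0.0049]
side lever_grip 0.48 [0.5724 0.0422]
side amber_bottle 0.94 [ 0.4353 -0.074 ]
side pill_jar 0.9 [ 0.4856 -0.2869]
side carton 0.88 [ 0.6582 -0.125 ]
[ 0.54012418 -0.14418438  0.09836004] [-0.25408171  5.23238596 20.42194887] 0.6834411748906433 13.8
```

View pics/end.png

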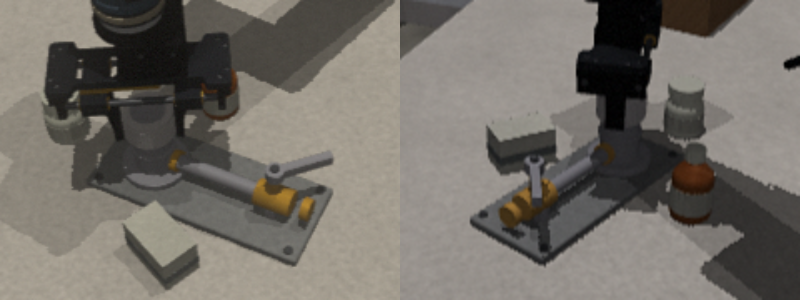

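The gripper holds the collar, the lever stands oblique at (300,165), and the bottle, jar and carton are upright where they were.

```bash
python3 -c "
from rig import bot
print(bot.hand_in())"
```

```text
the job is handed in; nothing more can be done
None
```

The valve is half open and the collar is pushed fully home, still held by the gripper. I handed the job in at about 13.8 s of robot time.

- **Valve:** I gripped the lever and turned it about 27.5° clockwise. A wrist view straight afterwards put it 45° from the pipe, give or take about half a degree. It wasn't touched again.
- **Collar:** The pins blocked it at about 2 mm. I turned it counter-clockwise under light pressure and it dropped in after roughly 70°. It then went down to a firm stop after about 10 mm in all. The last reading was 20 N of downward push, well over the roughly 7 N spring, with the grip still closed on it.
- **Bystanders:** In the last pictures the bottle, jar and carton stand upright, within about 1 cm of where they were found.

One check was loose: in the last pictures the networks' estimates of the lever point differed by about 1 cm between the two fixed cameras. For the lever angle I relied on the closer wrist measurement. The collar being home is judged from travel and force, since the keyways can't be seen.

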